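# Index the carrier and poise the offset lever over its pins

## Robot

A 7-joint arm with a two-finger parallel gripper is mounted at the origin on a cart in front of the work surface, level with it; the furniture and walls round the work are solid. World frame = base frame: x ahead of the robot, y to its left, z up, the work surface at z = 0. Lengths are in m, angles in rad, forces in N, time in s.
With the tool pointing down it reaches from about 0.35 to 0.9 m from the base axis. Payload 19.9 kg.
Tool frame: the origin (TCP) lies between the finger pads; the fingertips stand 19 mm ahead of it and the grasp point (between the pads) is the TCP; z points along the fingers, y is the direction in which the jaws open and shut (so a half turn about z gives the same grasp; the last joint's range is limited). The gripper opens to 85 mm and grips with 20 to 120 N. Pads are 22 mm wide; open, the fingers measure 114 mm over their backs; the gripper's body (76 mm by 85 mm) begins 54 mm behind the grasp point. The pads swing forward as they close: fully open they stand 13 mm farther back than shut.
Start: joints at [1.071, 0.417, -0.01, 1.614, 0.005, 1.111, -0.053], TCP at [0.277, -0.56, 0.219] pointing down, gripper open.
Joint ranges: [-2.81, 2.81], [-0.39, 2.02], [-1.27, 1.25], [0.06, 2.57], [-1.19, 4.33], [0.19, 2], [-2.82, 2.82]. Speed limits (rad/s): [1.89, 1.89, 2.39, 2.39, 3.01, 3.01, 3.01].

## Interface

Orientations are given as a unit quaternion [w, x, y, z].
In Python, from plant import monitor, vision, arm gives the robot as it stands.
- The arm moves only by the tool step_arm, never from a script. Its arguments are lists of equal length, an entry for each row: "linear": the shift along the world's x, y, z in units of 0.02 m (1.0 is 0.02 m), a list of three; "angular": the turn, a rotation vector about the world's x, y, z in units of 0.08 rad (1.0 is 0.08 rad), a list of three; "grip": the opening, from 0 (shut) to 1 (fully open). A call has 1 to 20 rows; each row shifts and turns the commanded pose from where the row before left it; what a row does not reach is not made up. A row lasts 1/10 s, in which the tool goes at most 50 mm and 8.59 degrees, less where a joint would pass 70% of its speed; a pose out of reach is approached as far as the arm can. A call with a number of a shift or a turn outside -1 to 1 is refused whole. A call with a gripper value outside its range is refused whole. The fingers move at their own pace and stop on an object; the grip force is fixed at half the most. Time passes only in rows, so rows that do not move let the fingers close. It gives the time, the measured TCP pose, the force and the opening at its end, in the units of the state.
- monitor.read_state(): the state, without advancing time (a new reading comes with each control period).
- vision.grab_frame(name): name is "side" or "top"; returns (picture, depth): 400x640x3 uint8, blue, green, red; 400x640 float32, m along the optical axis (not along the pixel's ray), 0 where there is no reading.
- vision.camera_model(name): a dict with "fx", "fy", "cx", "cy" (pixels), "k1" (the pictures are not rectified: a ray, as slopes to the right and down, at radius r is drawn at 1 + k1 r^2 times it, then the intrinsics apply), "rvec" (rotation vector, rad) and "tvec" (3), from world to camera coordinates, as OpenCV has them. Camera axes: x right, y down, z forward; pixel columns grow to the right and rows downward; lengths in m; the calibration is good to about 2 mm. A picture is of the moment at which its call begins. camera_model takes no time and is no camera call.
- arm.finish_job(): hands the job in, once; it reports no verdict.
The state is a dict: "time": time; "joint_pos": joint angles; "joint_vel": joint speeds; "effort": joint torques, N m; "position": TCP position; "orientation": TCP orientation; "contact_force": force on the tool from outside, world axes, zero at the start; "wrist_torque": the same for the moment, N m; "gripper_width": finger opening in m.
Only numpy, scipy, OpenCV 4.12 (cv2) and the standard library are available. Lean on these libraries where they do the work, as an engineer would, in place of code of your own. Each camera call takes 0.05 s, during which the arm holds its last target. There are 200 camera calls.

## Task

Push the carrier along its rail, to the right, until its spring plunger clicks into the notch of the fitting station (red mark), and leave it standing there. Then pick up the blue offset lever by its balance point and hold it level about 2 cm above the carrier's two pins, big bore over the thick pin and small eye over the thin one, without the lever touching rail or carrier and without disturbing the other things on the bench. Finish still holding it there, so that the pins can be oiled before it goes on.

Things in the scene. Friction and masses are not known exactly. Their poses are not given: they have to be found in the camera images.
- index_rail: Fixed rail unit: aluminium base plate 132 x 306 x 12 mm, two steel guide rails, red end stops and, along the robot-side edge, a steel strip with two V notches (white mark: parking, red mark: fitting station). Origin: centre of the underside, on the bench. y runs along the rail to the left, x away from the robot, z up.
- carrier (a joint): Travel of the carrier in m, growing to the right (rail's -y). 0: left end, parking notch; 0.130: notch of the fitting station; 0.170: right stop. Friction about 1 N; within 4 mm of the notch the plunger pulls it home, pushing it out takes about 9 N. Grey plate 90 mm (x) by 220 mm (y), top 44 mm above the bench; the plunger's black knob on its robot-side edge is up to 78 mm high.
- push_lip (a point): Centre of the left (outer) face of the carrier's upright yellow push lip at its left end, 60 mm above the bench; the lip is 60 mm wide across the rail, 6 mm thick and its top is 74 mm above the bench. It moves with the carrier; left of it is only the low rail (up to 34 mm above the bench).
- spindle_top (a point): Centre of the top of the thick steel pin (20 mm diameter) near the right end of the carrier, 80 mm above the bench; its axes are parallel to the rail's. It moves with the carrier.
- dowel_top (a point): Centre of the top of the thin steel pin (12 mm diameter), 160 mm to the left of the thick one on the carrier (along the rail's +y), 72 mm above the bench. It moves with the carrier.
- lever: Loose blue cast lever lying flat on the brown cover sheet (2 mm), 204 mm long, about 0.55 kg: bushed boss (52 mm wide, 47 high, bore 22) at the heavy end, eye (36 mm wide, 27 high, bore 14) at the other. Origin: on the big bore's axis, at the underside; x along the arm to the eye, z up. The arm is a straight bar 18 mm wide, underside at z = 4 mm, top sloping from 39 mm (boss) to 23 mm (eye).
- balance_point (a point): Point on the lever's arm at its centre of mass along the arm: 52 mm from the big bore's axis towards the eye, mid-width, 28 mm above the underside (arm's top there: 35 mm). Not the middle of the lever's length, which is 76 mm from that axis.
- lever_eye (a point): Point on the lever: axis of the small eye, at the underside, 160 mm from the axis of the big bore.
- solder_spool: Bystander: grey wire spool, 63 mm diameter, 70 mm high, standing behind the rail. Origin: centre of its underside.
- air_driver: Bystander: white air screwdriver with yellow cap lying on the bench, 282 x 42 x 43 mm, behind the rail. Origin: centre of its underside.
- flux_bottle: Bystander: small brown bottle behind the rail, 33 mm diameter, 102 mm high. Origin: centre of its underside.
- yellow_mug: Bystander: yellow mug behind the rail, 69 mm diameter, 68 mm high. Origin: centre of its underside.
- plated_module_0: Bystander: flat module with aluminium cover, 89 x 61 x 20 mm, behind the rail. Origin: centre of its underside.
- black_tape: Bystander: roll of black tape, 62 mm diameter, 19 mm high, behind the rail. Origin: centre of its underside.
- coil_module_11: Bystander: black tray with red coils, left of the lever, 67 mm high. Origin: centre of its underside (wires included).
- soldering_iron: Bystander: soldering iron with black handle, lying in its stand right of the rail, its top about 65 mm above the bench. Origin: centre of its underside.

How it is judged:
By the outcome, as a careful person would: the job done as asked, in the order asked, and still so for the second after the job is handed in, while the arm keeps its last pose, push and grip.
It also fails if it takes over 45 s, if anything falls off the work surface, if the arm or the gripper's body presses on something with over 40 N, if the wrist force passes 120 N, or if a joint passes its speed limit or range.

## Working session

There is one attempt and no reset: what is moved stays moved. The work goes in short steps, Python scripts to look and compute and a tool call to move; the robot and the scene stay as the last step left them, time stands still between calls to the robot, and variables do not carry over. Pictures are saved under pics/ and viewed, about 8 in all and at most 12, crops included, and the job is handed in when it is done.

Besides the shell and the picture viewer there is one more tool, called after "Request:" as name(argument=value, ...), one argument or row to a line, values as JSON. step_arm: Moves the arm, as the interface text tells. Its arguments: {"type":"object","properties":{"linear":{"type":"array"},"angular":{"type":"array"},"grip":{"type":"array"}},"required":["linear","angular","grip"]}

```bash
ls; mkdir -p pics; cat > h.py <<'E'
import numpy as np, cv2
from plant import monitor, vision, arm
def cam(n):
    m=vision.camera_model(n); R=cv2.Rodrigues(np.array(m['rvec'],float))[0]; return m,R,np.array(m['tvec'],float).ravel()
def ray(n,u,v):
    m,R,t=cam(n); d=np.array([(u-m['cx'])/m['fx'],(v-m['cy'])/m['fy']]); s=d.copy()
    for _ in range(20): s=d/(1+m['k1']*(s@s))
    return -R.T@t, R.T@np.array([s[0],s[1],1.]), 
def atz(n,u,v,z):
    o,d=ray(n,u,v); return o+d*(z-o[2])/d[2]
def atdepth(n,u,v,D):
    o,d=ray(n,u,v); return o+d*D
def tri(a,b):
    A=[];B=[]
    for n,u,v in (a,b):
        o,d=ray(n,u,v); d=d/np.linalg.norm(d); P=np.eye(3)-np.outer(d,d); A.append(P);B.append(P@o)
    return np.linalg.lstsq(np.vstack(A),np.hstack(B),rcond=None)[0]
def proj(n,p):
    m,R,t=cam(n); c=R@np.array(p)+t; s=c[:2]/c[2]; s=s*(1+m['k1']*(s@s)); return s[0]*m['fx']+m['cx'],s[1]*m['fy']+m['cy']
E
python3 - <<'E'
from h import *
for n in('side','top'):
    p,d=vision.grab_frame(n); cv2.imwrite(f'pics/{n}0.png',p); np.save(f'{n}0.npy',d)
    m,R,t=cam(n); print(n,m,(-R.T@t).round(3))
s=monitor.read_state(); print({k:np.round(v,3) for k,v in s.items()})
E
```

```text
pics
side {'fx': 519.2989229066467, 'fy': 519.2989229066467, 'cx': 321.6946249561984, 'cy': 201.12008589408143, 'k1': 0.0038063228880765763, 'rvec': array([ 2.09827668,  0.07137289, -0.0378615 ]), 'tvec': array([-0.63741154,  0.1723333 ,  1.33992446])} [ 0.706 -1.025  0.826]
top {'fx': 422.4586705872284, 'fy': 422.4586705872284, 'cx': 320.07392920570226, 'cy': 201.0994858146134, 'k1': 0.022017783477460338, 'rvec': array([ 2.17858846, -2.11904086,  0.16581333]), 'tvec': array([0.19483865, 0.6509116 , 1.16310979])} [0.469 0.22  1.244]
{'time': np.float64(0.1), 'joint_pos': array([ 1.071,  0.418, -0.01 ,  1.614,  0.005,  1.111, -0.053]), 'joint_vel': array([-0.001, -0.   ,  0.   , -0.001, -0.   ,  0.002,  0.   ]), 'effort': array([ 1.0000e-03, -8.6582e+01,  6.8000e-01, -4.3564e+01,  1.9000e-02,
        5.0000e-03,  0.0000e+00]), 'position': array([ 0.277, -0.56 ,  0.218]), 'orientation': array([-0.001,  0.974,  0.227, -0.   ]), 'contact_force': array([ 0.51 ,  0.197, -0.229]), 'wrist_torque': array([-0.021, -0.021, -0.043]), 'gripper_width': np.float64(0.086)}
```

View pics/top0.png

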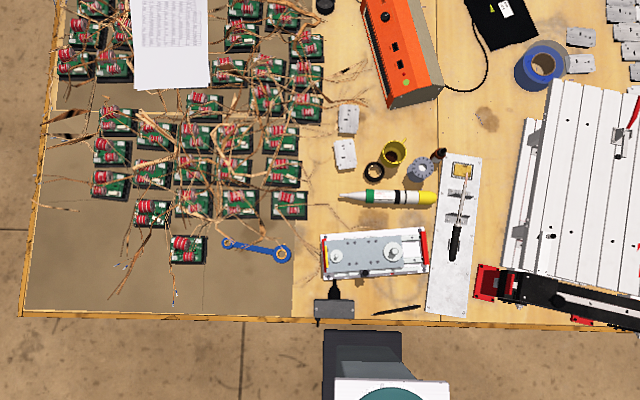

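View pics/side0.png

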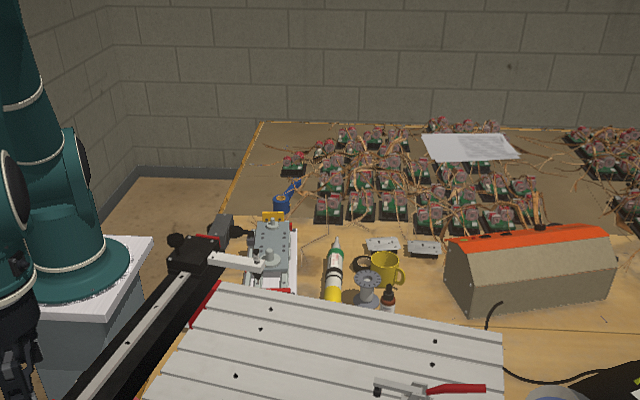

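The top view shows the lever at about (222–292, 238–262) with the boss on the right, the rail at (320–430, 228–278), the carrier at its left end, and the coil tray at (188, 248). I'll enlarge both views.

```bash
python3 - <<'E'
import cv2
t=cv2.imread('pics/top0.png')[225:325,210:440]; cv2.imwrite('pics/tc.png',cv2.resize(t,None,fx=3.4,fy=3.4,interpolation=cv2.INTER_CUBIC))
s=cv2.imread('pics/side0.png')[165:295,235:315]; cv2.imwrite('pics/sc.png',cv2.resize(s,None,fx=4.5,fy=4.5,interpolation=cv2.INTER_CUBIC))
E
```

```text
(no output)
```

View pics/tc.png

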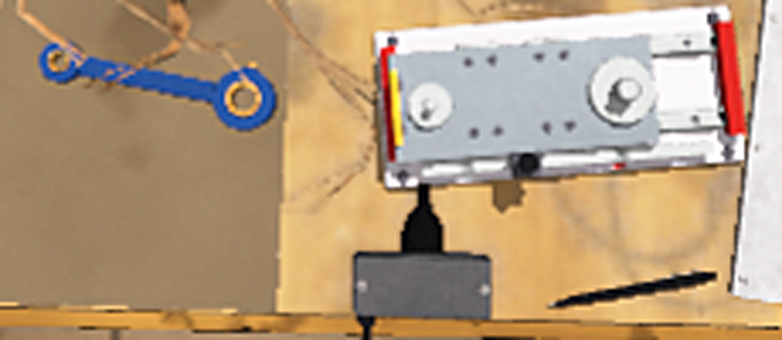

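View pics/sc.png

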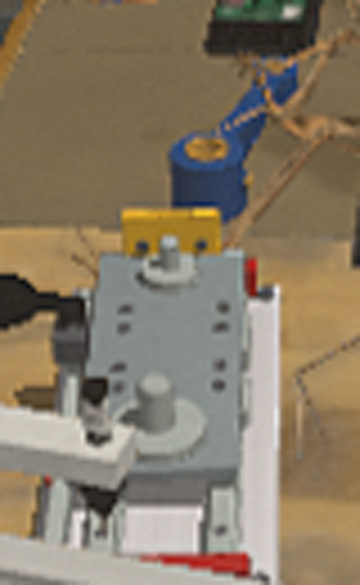

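```bash
python3 - <<'E'
from h import *
T=lambda x,y:(210+x/3.4,225+y/3.4); S=lambda x,y:(235+x/4.5,165+y/4.5)
np.set_printoptions(precision=4,suppress=True)
P={'boss':((243,97),.049,(207,148)),'eye':((60,61),.029,None),'spin':((627,86),.080,(155,380)),'dow':((429,103),.072,(169,239)),'lip':((397,107),.074,(171,212))}
dt=np.load('top0.npy');ds=np.load('side0.npy');r={}
for k,(a,z,b) in P.items():
    u,v=T(*a); r[k]=atz('top',u,v,z); print(k,'atz',r[k],'depth',atdepth('top',u,v,dt[round(v),round(u)]))
    if b: print('   tri',tri(('top',*T(*a)),('side',*S(*b))),'side atz',atz('side',*S(*b),z))
for a,b in(('boss','eye'),('spin','dow')): d=r[b]-r[a]; print(a,np.hypot(*d[:2]),np.degrees(np.arctan2(d[1],d[0])))
for n,c in(('plateTL',(379,30)),('plateTR',(728,8)),('plateBL',(388,187)),('plateBR',(743,162))): print(n,atz('top',*T(*c),.012))
# height map around lever & rail
def hm(box):
    u0,u1,v0,v1=box; out=[]
    for v in range(v0,v1):
        for u in range(u0,u1):
            if dt[v,u]>0: p=atdepth('top',u,v,dt[v,u]); out.append(p)
    return np.array(out)
h=hm((205,300,225,275))
# grid max height, 1.5cm
x=h[:,0];y=h[:,1];g=.015
xs=np.arange(x.min(),x.max(),g);ys=np.arange(y.max(),y.min(),-g)
print('y',(ys*1000).astype(int))
for X in xs[::-1]:
    print(int(X*1000),[int(1000*max([0]+list(h[(abs(x-X)<g/2)&(abs(y-Y)<g/2),2]))) for Y in ys])
E
```

```text
boss atz [0.4934 0.317  0.049 ] depth [0.4943 0.3205 0.0051]
   tri [0.4941 0.3173 0.0463] side atz [0.4956 0.3128 0.049 ]
eye atz [0.5197 0.4732 0.029 ] depth [0.5208 0.479  0.0013]
spin atz [0.51   0.0058 0.08  ] depth [0.5101 0.0054 0.0778]
   tri [0.5098 0.0057 0.0798] side atz [0.5097 0.0053 0.08  ]
dow atz [0.4921 0.1646 0.072 ] depth [0.4922 0.1645 0.0708]
   tri [0.4927 0.1646 0.0702] side atz [0.4936 0.1618 0.072 ]
lip atz [0.4882 0.1905 0.074 ] depth [0.4883 0.1904 0.0706]
   tri [0.4894 0.1907 0.0733] side atz [0.4908 0.1897 0.074 ]
boss 0.15842610722075653 80.43405328917183
spin 0.15982754107863156 96.41110868103416
plateTL [0.5542 0.2059 0.012 ]
plateTR [ 0.5815 -0.0935  0.012 ]
plateBL [0.4222 0.1948 0.012 ]
plateBR [ 0.4513 -0.1049  0.012 ]Traceback (most recent call last):
  File "<stdin>", line 18, in <module>
  File "<stdin>", line 16, in hm
  File "h.py", line 12, in atdepth
    o,d=ray(n,u,v); return o+d*D
        ~~~^^^^^^^
  File "h.py", line 6, in ray
    m,R,t=cam(n); d=np.array([(u-m['cx'])/m['fx'],(v-m['cy'])/m['fy']]); s=d.copy()
          ~~~^^^
  File "h.py", line 4, in cam
    m=vision.camera_model(n); R=cv2.Rodrigues(np.array(m['rvec'],float))[0]; return m,R,np.array(m['tvec'],float).ravel()
ValueError: time passes only in moves, steps and waits
```

```bash
sed -i 's/^def cam(n):/import functools\n@functools.lru_cache\ndef cam(n):/' h.py; cat >> h.py <<'E'
def cloud(n,d):
    m,R,t=cam(n); v,u=np.mgrid[0:400,0:640]; s0=np.stack([(u-m['cx'])/m['fx'],(v-m['cy'])/m['fy']],-1); s=s0
    for _ in range(10): s=s0/(1+m['k1']*(s**2).sum(-1,keepdims=True))
    c=np.concatenate([s,np.ones((400,640,1))],-1)*d[...,None]; p=(c-t)@R; p[d==0]=np.nan; return p
def hmap(p,xr,yr,g):
    p=p.reshape(-1,3); print('x\\y',[int(round(Y*1000)) for Y in np.arange(yr[1],yr[0],-g)])
    for X in np.arange(xr[1],xr[0],-g):
        print(int(round(X*1000)),[int(1000*max([-.009]+list(p[(abs(p[:,0]-X)<g/2)&(abs(p[:,1]-Y)<g/2),2]))) for Y in np.arange(yr[1],yr[0],-g)])
E
python3 - <<'E'
from h import *
pt=cloud('top',np.load('top0.npy'));ps=cloud('side',np.load('side0.npy'))
print('lever top');hmap(pt,(.40,.60),(.25,.60),.015)
print('lever side');hmap(ps,(.40,.60),(.25,.60),.015)
print('wide top');hmap(pt,(.2,.8),(-.6,.36),.05)
print('wide side');hmap(ps,(.2,.8),(-.6,.36),.05)
E
```

```text
lever top
x\y [600, 585, 570, 555, 540, 525, 510, 495, 480, 465, 450, 435, 420, 405, 390, 375, 360, 345, 330, 315, 300, 285, 270, 255]
600 [62, 60, 61, 64, 62, 10, 33, 36, 53, 60, 63, 63, 34, 34, 45, 7, 9, 36, 54, 72, 61, 41, 53, 33]
585 [52, 50, 32, 62, 58, 65, 65, 46, 45, 7, 67, 80, 81, 6, 39, 38, 3, 5, 5, 74, 81, 4, 3, 4]
570 [42, 40, 6, 3, 72, 70, 37, 6, 6, 3, 6, 6, 85, 75, 36, 40, 5, 6, 6, 7, 80, 72, 1, 3]
555 [40, 9, 5, 73, 75, 70, 33, 38, 6, 3, 8, 5, 6, 70, 63, 47, 28, 5, 6, 6, 4, 70, 58, 5]
540 [8, 8, 73, 73, 65, 74, 6, 35, 38, 37, 7, 8, 3, 5, 5, 50, 56, 59, 65, 67, 8, 54, 56, 40]
525 [69, 68, 46, 67, 30, 5, 6, 30, 29, 35, 34, 29, 30, 68, 62, 49, 52, 68, 72, 42, 10, 4, 38, 39]
510 [67, 70, 55, 52, 21, 6, 9, 28, 31, 33, 44, 61, 66, 65, 63, 37, 41, 45, 49, 67, 48, 3, 3, 25]
495 [59, 63, 55, 37, 24, 5, 5, 5, 30, 5, 33, 57, 51, 38, 36, 40, 42, 48, 52, 60, 52, 30, 5, 3]
480 [33, 61, 59, 52, 27, 5, 6, 6, 7, 7, 6, 6, 7, 5, 4, 7, 7, 45, 50, 51, 50, 12, 2, 4]
465 [31, 56, 54, 35, 23, 5, 4, 9, 7, 6, 5, 5, 5, 5, 8, 3, 5, 6, 49, 47, 44, 4, 6, 3]
450 [9, 7, 3, 4, 5, 4, 5, 4, 4, 4, 7, 5, 5
[... 3485 characters left out ...]
0 [64, 78, 73, 45, 47, 48, 47, 54, 53, 36, -9, -9, -9, 303, 277, 214, 213, 214, 212, -9]
500 [61, 69, 31, 76, 76, 48, 48, 82, 54, 34, -9, -9, -9, 278, 276, 213, 212, 213, 213, -9]
450 [41, 47, 4, 75, 73, 78, 78, 34, 33, 31, -9, -9, 284, 283, 282, 248, 247, 213, 213, -9]
400 [5, 7, 6, 9, 41, 3, 1, 4, 2, -9, -9, -9, 284, 326, 322, 258, 258, 258, 258, 249]
350 [5, 6, 3, 47, 47, 48, -9, -9, -9, -9, -9, 22, 5, 3, 246, 248, 249, 258, 587, 582]
300 [3, 5, -9, 45, 47, 44, -9, -9, -9, -9, -9, -9, -9, 1, 2, 3, 600, 602, 591, 498]
250 [-9, -9, -9, -9, -9, -9, -9, -9, -9, -9, -9, -9, -9, -9, -9, 612, 610, 296, 306, 326]
200 [-9, -9, -9, -9, -9, -9, -9, -9, -9, -9, -9, -9, -9, -9, -9, -9, -9, -9, -9, -9]
```

```bash
python3 - <<'E'
from h import *
f=8; u0,v0=212,222
c=cv2.resize(cv2.imread('pics/top0.png')[v0:v0+58,u0:u0+96],None,fx=f,fy=f,interpolation=cv2.INTER_CUBIC)
B=np.array([.4936,.317]);a=np.radians(80.4);e=np.array([np.cos(a),np.sin(a)]);n=np.array([e[1],-e[0]]);g=B+.052*e
print(g)
def poly(pts,z,col):
    q=[[(proj('top',[*p,z])[0]-u0+.5)*f,(proj('top',[*p,z])[1]-v0+.5)*f] for p in pts]; cv2.polylines(c,[np.int32(q)],True,col,1)
rect=lambda o,x0,x1,w:[o+n*x0-e*w,o+n*x1-e*w,o+n*x1+e*w,o+n*x0+e*w]
for s in(1,-1): poly(rect(g,s*.020,s*.035,.011),.05,(0,255,255))
poly(rect(g,-.0425,.0425,.038),.085,(255,255,255))
poly(rect(B,-.001,.001,.160),.03,(0,0,255))
cv2.imwrite('pics/lev.png',c)
E
```

```text
[0.50227197 0.36827179]
```

View pics/lev.png

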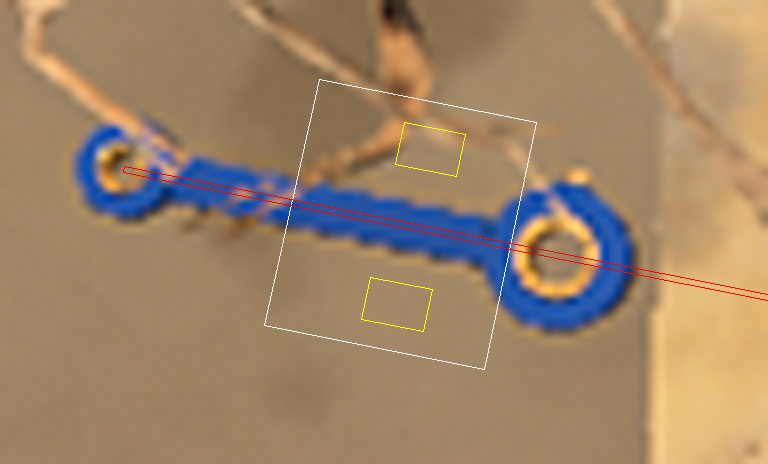

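The enlarged view shows wires crossing above the arm at about (230–400, 100–220) and over the boss at (520–570, 130–210). The spot at the balance point is free. First I'll raise the arm, since the machine beside it is up to 0.33 m high, then move over to the left.

Request:
step_arm(
  linear=[
    [0, 0, 1],
    [0, 0, 1],
    [0, 0, 1],
    [0, 0, 1],
    [0, 0, 1],
    [0, 0, 1],
    [0, 0, 1],
    [0, 0, 1],
    [0, 0, 1],
    [0, 0, 1],
    [0, 0, 1],
    [0, 1, 0],
    [0, 1, 0],
    [0, 1, 0],
    [0.2, 1, 0],
    [0.2, 1, 0],
    [0.2, 1, 0],
    [0.3, 1, 0],
    [0.3, 1, 0],
    [0.3, 1, 0],
  ],
  angular=[
    [0, 0, 0],
    [0, 0, 0],
    [0, 0, 0],
    [0, 0, 0],
    [0, 0, 0],
    [0, 0, 0],
    [0, 0, 0],
    [0, 0, 0],
    [0, 0, 0],
    [0, 0, 0],
    [0, 0, 0],
    [0, 0, 0],
    [0, 0, 0.6],
    [0, 0, 0.6],
    [0, 0, 0.6],
    [0, 0, 0.6],
    [0, 0, 0.6],
    [0, 0, 0.6],
    [0, 0, 0.6],
    [0, 0, 0.6],
  ],
  grip=[1, 1, 1, 1, 1, 1, 1, 1, 1, 1, 1, 0, 0, 0, 0, 0, 0, 0, 0, 0],
)

```text
time: 2.1
position: [0.3073, -0.3789, 0.4387]
orientation: [-0.0, 0.912, 0.411, -0.0]
contact_force: [-0.1, -0.2, 0.2]
gripper_width: -0.0001
```

Request:
step_arm(
  linear=[
    [0.3, 1, 0],
    [0.3, 1, 0],
    [0.3, 1, 0],
    [0.3, 1, 0],
    [0.3, 1, 0],
    [0.3, 1, 0],
    [0.3, 1, 0],
    [0.3, 1, 0],
    [0.3, 1, 0],
    [0.3, 1, 0],
    [0.3, 1, 0],
    [0.3, 1, 0],
    [0.3, 1, 0],
    [0.3, 1, 0],
    [0.3, 1, 0],
    [0.3, 1, 0],
    [0.3, 1, 0],
    [0.3, 1, 0],
    [0.3, 1, 0],
    [0.3, 1, 0],
  ],
  angular=[
    [0, 0, 0.52],
    [0, 0, 0.52],
    [0, 0, 0.52],
    [0, 0, 0.52],
    [0, 0, 0.52],
    [0, 0, 0.52],
    [0, 0, 0.52],
    [0, 0, 0.52],
    [0, 0, 0.52],
    [0, 0, 0.52],
    [0, 0, 0.52],
    [0, 0, 0.52],
    [0, 0, 0.52],
    [0, 0, 0.52],
    [0, 0, 0.52],
    [0, 0, 0.52],
    [0, 0, 0.52],
    [0, 0, 0.52],
    [0, 0, 0.52],
    [0, 0, 0.52],
  ],
  grip=[0, 0, 0, 0, 0, 0, 0, 0, 0, 0, 0, 0, 0, 0, 0, 0, 0, 0, 0, 0],
)

```text
time: 4.1
position: [0.4272, 0.0214, 0.4388]
orientation: [-0.0, 0.668, 0.744, 0.0]
contact_force: [0.7, -0.1, 1.4]
gripper_width: -0.0001
```

Request:
step_arm(
  linear=[
    [0.2, 1, 0],
    [0.2, 1, 0],
    [0.2, 1, -0.4],
    [0.3, 1, -1],
    [0.3, 1, -1],
    [0.3, 1, -1],
    [0.3, 1, -1],
    [0.3, 1, -1],
    [0.3, 1, -1],
    [0.3, 1, -1],
    [0.2, 0.5, -1],
    [0, 0, -1],
    [0, 0, -1],
    [0, 0, -1],
    [0, 0, -0.5],
  ],
  angular=[
    [0, 0, 0],
    [0, 0, 0],
    [0, 0, 0],
    [0, 0, 0],
    [0, 0, 0],
    [0, 0, 0],
    [0, 0, 0],
    [0, 0, 0],
    [0, 0, 0],
    [0, 0, 0],
    [0, 0, 0],
    [0, 0, 0],
    [0, 0, 0],
    [0, 0, 0],
    [0, 0, 0],
  ],
  grip=[0, 0, 0, 0, 0, 0, 0, 0, 0, 0, 0, 0, 0, 0, 0],
)

```text
time: 5.6
position: [0.4841, 0.2304, 0.1992]
orientation: [-0.001, 0.669, 0.743, -0.001]
contact_force: [0.2, 0.1, 0.9]
gripper_width: 0.0002
```

Request:
step_arm(
  linear=[
    [0, 0, -1],
    [0, 0, -1],
    [0, 0, -1],
    [0, 0, -1],
    [0, 0, -1],
    [0, 0, -1],
    [0, 0, -0.65],
    [0, 0, 0],
    [0.04, -0.4, 0],
    [0.04, -0.4, 0],
    [0.03, -0.25, 0],
    [0, 0, 0],
  ],
  angular=[
    [0, 0, 0],
    [0, 0, 0],
    [0, 0, 0],
    [0, 0, 0],
    [0, 0, 0],
    [0, 0, 0],
    [0, 0, 0],
    [0, 0, 0],
    [0, 0, 0],
    [0, 0, 0],
    [0, 0, 0],
    [0, 0, 0],
  ],
  grip=[0, 0, 0, 0, 0, 0, 0, 0, 0, 0, 0, 0],
)

```text
time: 6.8
position: [0.4876, 0.2074, 0.0683]
orientation: [0.0, 0.67, 0.742, 0.0]
contact_force: [0.3, 0.1, -0.3]
gripper_width: 0.0
```

Request:
step_arm(
  linear=[
    [0.01, -0.1, 0],
    [0.01, -0.1, 0],
    [0, 0, 0],
  ],
  angular=[
    [0, 0, 0],
    [0, 0, 0],
    [0, 0, 0],
  ],
  grip=[0, 0, 0],
)

```text
time: 7.1
position: [0.4874, 0.2045, 0.0678]
orientation: [0.0, 0.669, 0.743, -0.0]
contact_force: [0.1, 0.8, -0.5]
gripper_width: 0.0002
```

Request:
step_arm(
  linear=[
    [0.01, -0.1, 0],
    [0.01, -0.1, 0],
    [0, 0, 0],
  ],
  angular=[
    [0, 0, 0],
    [0, 0, 0],
    [0, 0, 0],
  ],
  grip=[0, 0, 0],
)

```text
time: 7.4
position: [0.4878, 0.2004, 0.0677]
orientation: [0.0, 0.669, 0.743, -0.0]
contact_force: [0.5, -0.0, 0.1]
gripper_width: -0.0005
```

Request:
step_arm(
  linear=[
    [0.01, -0.1, 0],
    [0.01, -0.1, 0],
  ],
  angular=[
    [0, 0, 0],
    [0, 0, 0],
  ],
  grip=[0, 0],
)

```text
time: 7.6
position: [0.4882, 0.1966, 0.0678]
orientation: [-0.0, 0.669, 0.743, -0.0]
contact_force: [-0.2, 0.2, -0.3]
gripper_width: 0.0001
```

Request:
step_arm(
  linear=[
    [0.01, -0.1, 0],
    [0.01, -0.1, 0],
  ],
  angular=[
    [0, 0, 0],
    [0, 0, 0],
  ],
  grip=[0, 0],
)

```text
time: 7.8
position: [0.4886, 0.1924, 0.0678]
orientation: [0.0, 0.669, 0.743, -0.0]
contact_force: [-0.1, 0.2, 0.4]
gripper_width: -0.0002
```

```bash
python3 - <<'E'
from h import *
t,_=vision.grab_frame('top');s,_=vision.grab_frame('side');cv2.imwrite('pics/top1.png',t);cv2.imwrite('pics/side1.png',s)
a=cv2.resize(t[215:290,305:440],None,fx=4,fy=4,interpolation=cv2.INTER_CUBIC);b=cv2.resize(s[190:290,250:305],(220,400),interpolation=cv2.INTER_CUBIC)
o=np.zeros((400,760,3),np.uint8);o[:300,:540]=a;o[:,540:]=b;cv2.imwrite('pics/p1.png',o)
print(proj('top',[.4882,.1905,.074]),proj('side',[.489,.1905,.074]))
E
```

```text
(np.float64(326.74687050130103), np.float64(256.46816981587244)) (np.float64(272.39060603991294), np.float64(211.94319389209878))
```

View pics/p1.png

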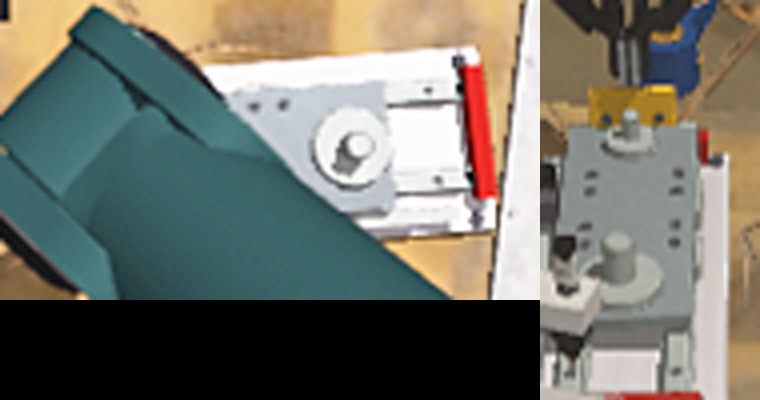

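```bash
cat >> h.py <<'E'
def shift(n,a,b,box,sr=25):
    u0,u1,v0,v1=box; k=6
    A=cv2.resize(cv2.imread(a)[v0:v1,u0:u1],None,fx=k,fy=k,interpolation=cv2.INTER_CUBIC)
    U0,U1,V0,V1=u0-8,u1+sr,v0-8,v1+sr; U0=max(U0,0)
    B=cv2.resize(cv2.imread(b)[V0:V1,U0:U1],None,fx=k,fy=k,interpolation=cv2.INTER_CUBIC)
    r=cv2.matchTemplate(B,A,cv2.TM_CCOEFF_NORMED); _,s,_,l=cv2.minMaxLoc(r)
    return (U0+l[0]/k-u0, V0+l[1]/k-v0, round(s,3))
E
python3 - <<'E'
from h import *
print(shift('top','pics/top0.png','pics/top1.png',(386,402,242,262)), proj('top',[.51,.0058,.08]),proj('top',[.511,-.0041,.08]))
print('static',shift('top','pics/top0.png','pics/top1.png',(420,432,228,240)))
print(shift('side','pics/side0.png','pics/side1.png',(262,280,240,262)), proj('side',[.51,.0058,.08]),proj('side',[.511,-.0041,.08]))
s=monitor.read_state();print(s['position'],s['contact_force'])
E
```

```text
(0.0, 0.0, 0.997) (np.float64(394.3983213846957), np.float64(250.2892788798948)) (np.float64(398.01232240545215), np.float64(250.02449190575237))
static (0.0, 0.0, 0.997)
(0.0, 0.0, 0.996) (np.float64(269.597028472412), np.float64(249.33971136435474)) (np.float64(269.38218782013575), np.float64(251.7219003350665))
[0.48865495 0.19228094 0.06773042] [-0.00452359  0.05240617 -0.56149147]
```

```bash
python3 - <<'E'
from h import *
s,d=vision.grab_frame('side');p=cloud('side',d);np.set_printoptions(precision=3,suppress=True,linewidth=200)
for v in range(196,222,2): print(v,[tuple((p[v,u]*1000).astype(int)) for u in range(266,278,2)])
E
```

```text
196 [(np.int64(476), np.int64(178), np.int64(131)), (np.int64(480), np.int64(181), np.int64(129)), (np.int64(486), np.int64(178), np.int64(131)), (np.int64(492), np.int64(176), np.int64(133)), (np.int64(497), np.int64(179), np.int64(131)), (np.int64(502), np.int64(180), np.int64(131))]
198 [(np.int64(475), np.int64(178), np.int64(125)), (np.int64(481), np.int64(175), np.int64(127)), (np.int64(486), np.int64(177), np.int64(125)), (np.int64(491), np.int64(179), np.int64(125)), (np.int64(497), np.int64(179), np.int64(125)), (np.int64(502), np.int64(181), np.int64(124))]
200 [(np.int64(437), np.int64(377), np.int64(1)), (np.int64(480), np.int64(181), np.int64(117)), (np.int64(486), np.int64(179), np.int64(118)), (np.int64(490), np.int64(183), np.int64(116)), (np.int64(497), np.int64(175), np.int64(121)), (np.int64(502), np.int64(181), np.int64(118))]
202 [(np.int64(438), np.int64(369), np.int64(-1)), (np.int64(479), np.int64(181), np.int64(110)), (np.int64(485), np.int64(179), np.int64(112)), (np.int64(490), np.int64(181), np.int64(111)), (np.int64(496), np.int64(179), np.int64(112)), (n
[... 1874 characters left out ...]
 (np.int64(488), np.int64(185), np.int64(63)), (np.int64(493), np.int64(189), np.int64(61)), (np.int64(498), np.int64(190), np.int64(61))]
218 [(np.int64(471), np.int64(185), np.int64(56)), (np.int64(476), np.int64(186), np.int64(56)), (np.int64(481), np.int64(191), np.int64(53)), (np.int64(491), np.int64(164), np.int64(70)), (np.int64(493), np.int64(186), np.int64(56)), (np.int64(498), np.int64(191), np.int64(54))]
220 [(np.int64(471), np.int64(180), np.int64(53)), (np.int64(476), np.int64(186), np.int64(49)), (np.int64(487), np.int64(155), np.int64(69)), (np.int64(492), np.int64(157), np.int64(68)), (np.int64(496), np.int64(166), np.int64(62)), (np.int64(498), np.int64(189), np.int64(48))]
```

```bash
python3 - <<'E'
from h import *
s=cv2.imread('pics/side1.png')
u0,v0,f=245,160,9
c=cv2.resize(s[v0:v0+66,u0:u0+60],None,fx=f,fy=f,interpolation=cv2.INTER_CUBIC)
for z in(.049,.068,.122):
    u,v=proj('side',[.4886,.1814,z]);cv2.circle(c,(int((u-u0+.5)*f),int((v-v0+.5)*f)),5,(0,0,255),1);print(z,u,v)
cv2.imwrite('pics/p2.png',c)
E
```

```text
0.049 272.1719914213464 221.313035895769
0.068 271.8567114626843 215.50730414506884
0.122 270.93694596607907 198.57533587669548
```

View pics/p2.png

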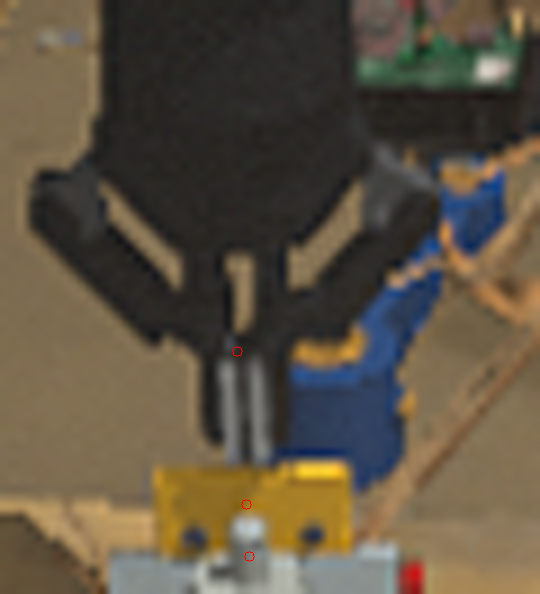

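The side view shows the shut fingertips at crop (245, 462), just above the lip. That puts them about 3 cm higher than the reported TCP implies, although x and y agree. I'll back off and lower by that amount, watching the force.

Request:
step_arm(
  linear=[
    [-0.05, 0.5, 0],
    [-0.06, 0.6, 0],
    [0, 0, -0.5],
    [0, 0, -0.5],
    [0, 0, -0.3],
    [0, 0, -0.2],
    [0, 0, 0],
  ],
  angular=[
    [0, 0, 0],
    [0, 0, 0],
    [0, 0, 0],
    [0, 0, 0],
    [0, 0, 0],
    [0, 0, 0],
    [0, 0, 0],
  ],
  grip=[0, 0, 0, 0, 0, 0, 0],
)

```text
time: 8.65
position: [0.4861, 0.2143, 0.0371]
orientation: [-0.0, 0.669, 0.743, -0.001]
contact_force: [0.9, 0.8, -0.3]
gripper_width: -0.0002
```

Request:
step_arm(
  linear=[
    [0.02, -0.2, 0],
    [0.02, -0.2, 0],
    [0, 0, 0],
  ],
  angular=[
    [0, 0, 0],
    [0, 0, 0],
    [0, 0, 0],
  ],
  grip=[0, 0, 0],
)

```text
time: 8.95
position: [0.4875, 0.2058, 0.038]
orientation: [0.0, 0.67, 0.743, -0.0]
contact_force: [0.7, 1.0, -0.5]
gripper_width: -0.0001
```

Request:
step_arm(
  linear=[
    [0.01, -0.1, 0],
    [0.01, -0.1, 0],
    [0, 0, 0],
  ],
  angular=[
    [0, 0, 0],
    [0, 0, 0],
    [0, 0, 0],
  ],
  grip=[0, 0, 0],
)

```text
time: 9.25
position: [0.4877, 0.2023, 0.0378]
orientation: [0.0, 0.67, 0.743, -0.0]
contact_force: [-1.8, 0.6, 0.4]
gripper_width: -0.0
```

Request:
step_arm(
  linear=[
    [0.01, -0.1, 0],
    [0.01, -0.1, 0],
    [0, 0, 0],
  ],
  angular=[
    [0, 0, 0],
    [0, 0, 0],
    [0, 0, 0],
  ],
  grip=[0, 0, 0],
)

```text
time: 9.55
position: [0.488, 0.1982, 0.0377]
orientation: [0.0, 0.67, 0.743, -0.0]
contact_force: [-0.3, 0.6, 0.5]
gripper_width: -0.0002
```

```bash
cat > chk.py <<'E'
from h import *
import sys
k=sys.argv[1]
t,_=vision.grab_frame('top');s,d=vision.grab_frame('side');cv2.imwrite(f'pics/top{k}.png',t);cv2.imwrite(f'pics/side{k}.png',s);np.save(f'side{k}.npy',d)
print('top shift',shift('top','pics/top0.png',f'pics/top{k}.png',(386,402,242,262),60),'side',shift('side','pics/side0.png',f'pics/side{k}.png',(262,280,240,262),40))
E
python3 chk.py 2; python3 - <<'E'
from h import *
s=cv2.imread('pics/side2.png')
u0,v0,f=245,160,9
c=cv2.resize(s[v0:v0+66,u0:u0+60],None,fx=f,fy=f,interpolation=cv2.INTER_CUBIC)
cv2.imwrite('pics/p3.png',c)
p=cloud('side',np.load('side2.npy'))
for v in range(196,224,3): print(v,[[int(1000*q) for q in p[v,u]] for u in (268,271,274)])
E
```

```text
top shift (3.1666666666666856, -0.1666666666666572, 0.947) side (0.0, 1.6666666666666572, 0.821)
196 [[480, 183, 128], [487, 191, 124], [498, 176, 133]]
199 [[481, 178, 121], [450, 394, -3], [496, 181, 120]]
202 [[479, 183, 109], [483, 205, 96], [495, 185, 109]]
205 [[478, 185, 98], [485, 195, 93], [495, 185, 99]]
208 [[479, 180, 92], [485, 192, 85], [495, 182, 91]]
211 [[476, 191, 76], [485, 187, 78], [494, 187, 79]]
214 [[479, 173, 77], [486, 181, 72], [494, 180, 73]]
217 [[477, 181, 62], [486, 178, 64], [495, 174, 67]]
220 [[476, 184, 51], [490, 153, 71], [494, 177, 56]]
223 [[476, 179, 44], [491, 146, 65], [497, 156, 59]]
```

View pics/p3.png

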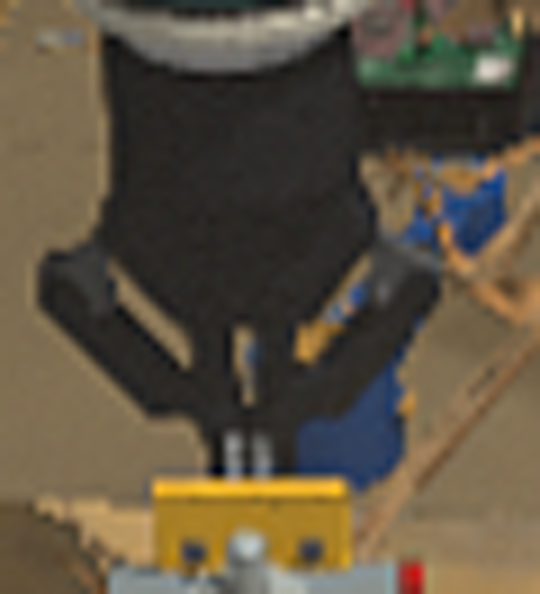

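The carrier has left the parking notch and moved about 9 mm, with the fingertips now well behind the lip. Now the main push.

Request:
step_arm(
  linear=[
    [0.02, -0.2, 0],
    [0.03, -0.3, 0],
    [0.04, -0.4, 0],
    [0.05, -0.5, 0],
    [0.05, -0.5, 0],
    [0.05, -0.5, 0],
    [0.05, -0.5, 0],
    [0.05, -0.5, 0],
    [0.05, -0.5, 0],
    [0.04, -0.4, 0],
    [0.04, -0.4, 0],
    [0.03, -0.3, 0],
    [0.02, -0.2, 0],
    [0.01, -0.1, 0],
    [0, 0, 0],
  ],
  angular=[
    [0, 0, 0],
    [0, 0, 0],
    [0, 0, 0],
    [0, 0, 0],
    [0, 0, 0],
    [0, 0, 0],
    [0, 0, 0],
    [0, 0, 0],
    [0, 0, 0],
    [0, 0, 0],
    [0, 0, 0],
    [0, 0, 0],
    [0, 0, 0],
    [0, 0, 0],
    [0, 0, 0],
  ],
  grip=[0, 0, 0, 0, 0, 0, 0, 0, 0, 0, 0, 0, 0, 0, 0],
)

```text
time: 11.15
position: [0.4985, 0.0922, 0.0377]
orientation: [-0.0, 0.67, 0.743, -0.0]
contact_force: [-0.2, -0.7, 0.3]
gripper_width: -0.0002
```

```bash
python3 chk.py 3; python3 - <<'E'
from h import *
u,v,_=shift('top','pics/top0.png','pics/top3.png',(386,402,242,262),60)
print(atz('top',394.41+u,250.29+v,.08))
u,v,_=shift('side','pics/side0.png','pics/side3.png',(262,280,240,262),60)
print(atz('side',269.44+u,249.44+v,.08))
E
```

```text
top shift (41.166666666666686, -3.166666666666657, 0.914) side (-2.0, 29.166666666666686, 0.718)
[ 0.52183579 -0.10707731  0.08      ]
[ 0.52250973 -0.10715827  0.08      ]
```

Request:
step_arm(
  linear=[
    [0.01, -0.1, 0],
    [0.02, -0.15, 0],
    [0.02, -0.15, 0],
    [0.01, -0.1, 0],
    [0.01, -0.1, 0],
    [0, -0.05, 0],
    [0, 0, 0],
    [0, 0, 0],
  ],
  angular=[
    [0, 0, 0],
    [0, 0, 0],
    [0, 0, 0],
    [0, 0, 0],
    [0, 0, 0],
    [0, 0, 0],
    [0, 0, 0],
    [0, 0, 0],
  ],
  grip=[0, 0, 0, 0, 0, 0, 0, 0],
)

```text
time: 12.05
position: [0.4994, 0.0847, 0.0379]
orientation: [-0.002, 0.668, 0.744, 0.002]
contact_force: [-4.4, 31.4, -6.4]
gripper_width: -0.0003
```

```bash
cat > tr.py <<'E'
import sys
from h import *
k=sys.argv[1]
u,v,_=shift('top','pics/top0.png',f'pics/top{k}.png',(386,402,242,262),60); a=atz('top',394.41+u,250.29+v,.08)
u,v,_=shift('side','pics/side0.png',f'pics/side{k}.png',(262,280,240,262),60); b=atz('side',269.44+u,249.44+v,.08)
for p in(a,b): print(p, np.hypot(*(p-[.51,.0058,.08])[:2]))
E
python3 chk.py 4;python3 tr.py 4
```

```text
top shift (43.666666666666686, -3.333333333333343, 0.907) side (15.666666666666686, 22.333333333333314, 0.451)
[ 0.52248705 -0.1139331   0.08      ] 0.12038247632897521
[ 0.55928912 -0.07961939  0.08      ] 0.09861992020172494
```

```bash
python3 - <<'E'
from h import *
t=cv2.imread('pics/top4.png');s=cv2.imread('pics/side4.png')
a=cv2.resize(t[205:325,330:470],None,fx=3,fy=3,interpolation=cv2.INTER_CUBIC);b=cv2.resize(s[180:300,230:320],None,fx=4,fy=4,interpolation=cv2.INTER_CUBIC)
o=np.zeros((480,780,3),np.uint8);o[:360,:420]=a;o[:,420:]=b;cv2.imwrite('pics/p4.png',o)
s=monitor.read_state();print(s['contact_force'],s['wrist_torque'],s['effort'],s['joint_pos'])
E
```

```text
[-4.45629191 30.95104541 -6.9268679 ] [ 6.62443359  0.79299321 -0.02245224] [ 1.61136353e+01 -8.13368940e+01  3.12924363e+00 -2.99288893e+01
  5.35471737e+00  4.74293903e+00  2.40459095e-02] [ 0.30985154  0.55942338 -0.65674732  2.02097425  0.50230684  0.72268387
 -0.55068924]
```

View pics/p4.png

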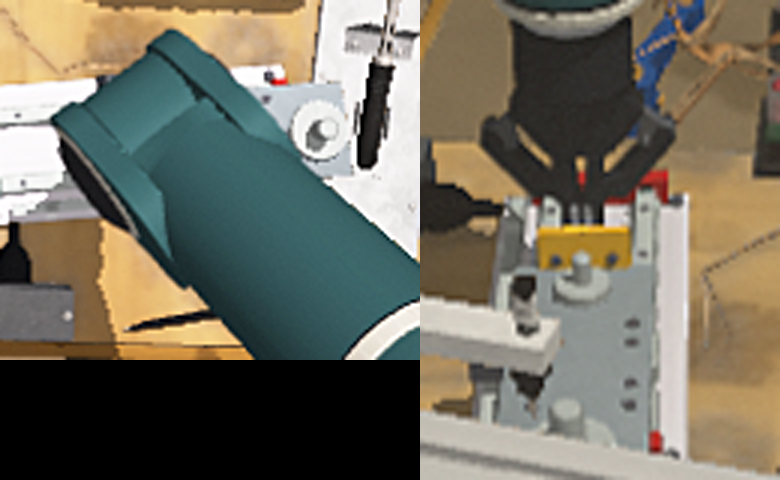

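```bash
python3 - <<'E'
from h import *
for k in(3,4): print(k,shift('t','pics/top0.png',f'pics/top{k}.png',(446,464,222,262),15),shift('t','pics/top0.png',f'pics/top{k}.png',(430,478,160,200),15),shift('t','pics/top0.png',f'pics/top{k}.png',(420,432,228,237),15))
t0=cv2.imread('pics/top0.png')
c=[cv2.resize(cv2.imread(f'pics/top{k}.png')[215:285,405:475],None,fx=5,fy=5,interpolation=cv2.INTER_CUBIC) for k in(0,4)]
cv2.imwrite('pics/p5.png',np.hstack(c))
_,d=vision.grab_frame('top');p=cloud('top',d);np.save('top4.npy',d)
print('before');hmap(cloud('top',np.load('top0.npy')),(.44,.60),(-.26,-.08),.01)
print('now');hmap(p,(.44,.60),(-.26,-.08),.01)
E
```

```text
3 (0.0, 0.0, 0.999) (0.0, 0.0, 0.999) (11.833333333333314, 13.5, 0.53)
4 (0.0, 0.0, 0.997) (0.0, 0.0, 0.999) (-7.0, 5.666666666666657, 0.595)
before
x\y [-80, -90, -100, -110, -120, -130, -140, -150, -160, -170, -180, -190, -200, -210, -220, -230, -240, -250]
600 [2, 3, 3, 4, 4, 26, 22, 22, 23, 25, 52, 51, 28, 25, 21, 21, 21, 0]
590 [1, 4, 6, 2, 17, 22, 22, 22, 22, 46, 49, 47, 21, 25, 21, 22, 21, 3]
580 [20, 14, 1, 2, 20, 23, 21, 22, 23, 51, 53, 47, 20, 25, 23, 22, 19, 1]
570 [30, 35, 3, 1, 19, 25, 21, 20, 23, 47, 51, 47, 20, 24, 22, 23, 18, 2]
560 [35, 37, 2, 0, 18, 24, 22, 22, 22, 45, 48, 35, 26, 22, 23, 22, 20, 5]
550 [38, 37, 0, 3, 23, 23, 23, 24, 35, 42, 42, 21, 24, 23, 21, 21, 3, 2]
540 [35, 36, 3, 1, 23, 22, 23, 23, 32, 41, 37, 33, 23, 23, 23, 23, 2, 1]
530 [38, 39, 33, 2, 22, 24, 24, 21, 31, 37, 39, 33, 23, 22, 21, 22, 1, 2]
520 [34, 39, 32, 14, 23, 24, 22, 21, 32, 36, 33, 30, 21, 21, 20, 20, 1, 3]
510 [32, 36, 33, 16, 25, 23, 23, 22, 32, 33, 29, 31, 20, 23, 22, 21, 3, 5]
500 [32, 38, 34, 21, 23, 25, 21, 22, 24, 32, 28, 25, 21, 21, 23, 19, 1, 2]
490 [31, 37, 33, 24, 21, 20, 2
[... 981 characters left out ...]
 23, 3, 1]
530 [47, 53, 57, 78, 81, 55, 57, 21, 36, 38, 36, 34, 21, 22, 22, 21, 1, 4]
520 [44, 52, 55, 83, 83, 77, 54, 25, 34, 32, 35, 31, 24, 24, 20, 22, 2, 5]
510 [-9, 55, 55, 81, 83, 52, 55, 45, 25, 31, 29, 32, 23, 21, 22, 24, 2, 5]
500 [-9, -9, 52, 55, 56, 55, 52, 42, 29, 27, 27, 24, 23, 24, 23, 16, 2, 4]
490 [-9, -9, 40, 46, 50, 48, 48, 45, 24, 26, 23, 21, 20, 21, 22, 19, 0, 2]
480 [-9, -9, -9, 47, 46, 46, 48, 43, 19, 25, 26, 22, 21, 21, 23, 17, 3, 16]
470 [-9, -9, -9, -9, -9, 23, 20, 23, 23, 22, 22, 25, 23, 23, 23, 248, 4, 15]
460 [-9, -9, -9, -9, -9, -9, -9, 23, 23, 25, 25, 25, 23, 24, 273, 272, 250, 282]
450 [-9, -9, -9, -9, -9, -9, -9, 20, 20, 23, 22, 24, 25, 24, 273, 276, 281, 284]
```

View pics/p5.png

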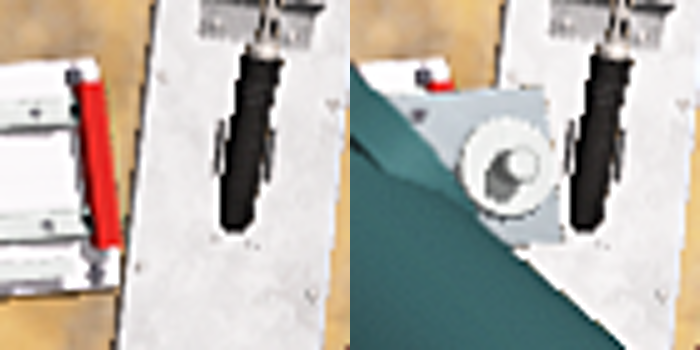

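Nothing on the right has moved and the carrier edge is clear of the iron, yet there's a 31 N push. I'll take the load off and see where the carrier stays.

Request:
step_arm(
  linear=[
    [-0.02, 0.2, 0],
    [-0.03, 0.3, 0],
    [-0.03, 0.3, 0],
    [0, 0, 0],
    [0, 0, 0],
  ],
  angular=[
    [0, 0, 0],
    [0, 0, 0],
    [0, 0, 0],
    [0, 0, 0],
    [0, 0, 0],
  ],
  grip=[0, 0, 0, 0, 0],
)

```text
time: 12.7
position: [0.4985, 0.0955, 0.0378]
orientation: [0.0, 0.669, 0.743, -0.0]
contact_force: [0.3, 0.7, -0.1]
gripper_width: -0.0001
```

```bash
python3 chk.py 5;python3 tr.py 5; python3 - <<'E'
from h import *
for k in(4,5): print(shift('s','pics/side3.png',f'pics/side{k}.png',(255,290,255,264),20))
p0=cloud('side',np.load('side0.npy'));p5=cloud('side',np.load('side5.npy'))
# lip top / dowel position from side clouds
for n,p in(('0',p0),('5',p5)):
    q=p.reshape(-1,3); m=(q[:,2]>.064)&(q[:,2]<.09)&(q[:,0]>.44)&(q[:,0]<.49)&(q[:,1]>-.16)&(q[:,1]<.22); print(n,np.c_[q[m]*1000].astype(int)[::4].tolist()[:40])
E
```

```text
top shift (43.666666666666686, -3.333333333333343, 0.915) side (15.666666666666686, 22.333333333333314, 0.449)
[ 0.52248705 -0.1139331   0.08      ] 0.12038247632897521
[ 0.55928912 -0.07961939  0.08      ] 0.09861992020172494
(0.0, 0.1666666666666572, 0.807)
(0.0, 0.1666666666666572, 0.808)
0 [[460, 187, 74], [471, 186, 75], [482, 189, 73], [462, 189, 70], [475, 183, 74], [485, 189, 71], [465, 188, 67], [477, 183, 70], [488, 187, 68], [468, 184, 66], [479, 185, 66], [474, 184, 64], [486, 161, 65], [448, 87, 77], [447, 79, 78], [442, 77, 77], [451, 82, 74], [448, 74, 76], [441, 80, 68], [452, 79, 70], [446, 78, 67], [444, 76, 65]]
5 [[485, 89, 83], [485, 88, 78], [485, 84, 74], [487, 83, 68], [476, 62, 76], [485, 67, 73], [477, 67, 70], [488, 66, 71], [481, 59, 72], [472, 64, 65], [483, 64, 66], [486, 61, 65]]
```

Request:
step_arm(
  linear=[
    [0, 0.2, 0.5],
    [0, 0.5, 1],
    [0, 1, 1],
    [0, 1, 1],
    [0, 1, 1],
    [0, 1, 1],
    [0, 1, 1],
    [0, 1, 1],
    [0, 1, 0],
    [0, 1, 0],
    [0, 1, 0],
    [0, 1, 0],
    [0, 1, 0],
    [0, 1, 0],
    [0, 1, 0],
    [0, 0.2, 0],
  ],
  angular=[
    [0, 0, 0],
    [0, 0, 0],
    [0, 0, 0],
    [0, 0, 0],
    [0, 0, 0],
    [0, 0, -0.4],
    [0, 0, -0.4],
    [0, 0, -0.4],
    [0, 0, -0.4],
    [0, 0, -0.4],
    [0, 0, -0.4],
    [0, 0, -0.4],
    [0, 0, -0.4],
    [0, 0, -0.4],
    [0, 0, 0],
    [0, 0, 0],
  ],
  grip=[0, 0, 0, 0, 0, 0, 0, 0, 0, 0, 0.38, 0.38, 0.38, 0.38, 0.38, 0.38],
)

```text
time: 14.4
position: [0.4974, 0.3761, 0.1885]
orientation: [-0.001, 0.768, 0.64, 0.0]
contact_force: [-0.9, -0.4, 0.3]
gripper_width: 0.0326
```

```bash
python3 chk.py 6; python3 - <<'E'
from h import *
t=cv2.imread('pics/top6.png');s=cv2.imread('pics/side6.png')
a=cv2.resize(t[228:282,318:458],None,fx=5.6,fy=5.6,interpolation=cv2.INTER_CUBIC);b=cv2.resize(s[192:288,245:315],None,fx=3,fy=3,interpolation=cv2.INTER_CUBIC)
o=np.zeros((a.shape[0]+b.shape[0],a.shape[1],3),np.uint8);o[:a.shape[0]]=a;o[a.shape[0]:,:b.shape[1]]=b
c=cv2.resize(cv2.imread('pics/top0.png')[228:282,318:408],None,fx=5,fy=5,interpolation=cv2.INTER_CUBIC);o[a.shape[0]:a.shape[0]+270,230:680]=c
cv2.imwrite('pics/p6.png',o);print(o.shape,a.shape)
E
```

```text
top shift (43.666666666666686, -3.333333333333343, 0.916) side (15.666666666666686, 22.333333333333314, 0.45)
(590, 784, 3) (302, 784, 3)
```

View pics/p6.png

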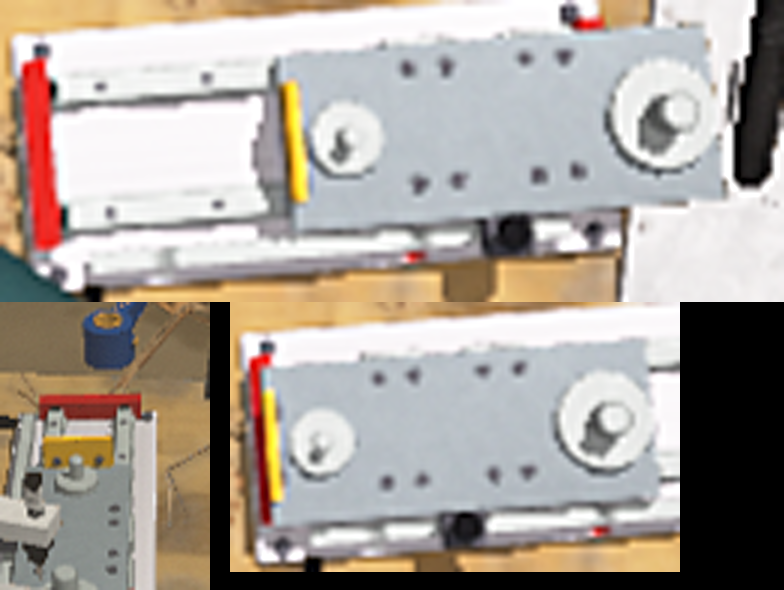

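```bash
python3 - <<'E'
from h import *
r=np.radians(6.07);ex=np.array([np.cos(r),np.sin(r)]);ey=np.array([-np.sin(r),np.cos(r)])
A=lambda x,y:(318+x/5.6-.4,228+y/5.6-.4); C=lambda x,y:(318+(x-230)/5-.4,228+(y-302)/5-.4)
L={'red z.02':(A(414,257),.02),'red z.034':(A(414,257),.034),'knob1':(A(512,230),.076),'knob0':(C(465,524),.076),
'dow1':(A(346,140),.072),'dow0':(C(318,446),.072),'sp1':(A(680,115),.08),'sp0':(C(613,421),.08),'lip1':(A(296,141),.074),'lip0':(C(272,444),.074),
'hole1':(A(565,57),.044),'hole0':(C(519,368),.044),'holeb1':(A(420,184),.044),'holeb0':(C(387,482),.044)}
P={k:atz('top',*uv,z)[:2] for k,(uv,z) in L.items()}
for k,p in P.items(): print(k,p.round(4),'rail along',round(p@ey,4),'across',round(p@ex,4))
for k in('knob','dow','sp','lip','hole','holeb'): print(k,'travel',P[k+'0']@ey-P[k+'1']@ey)
d=P['dow1']-P['sp1'];print(np.degrees(np.arctan2(d[1],d[0])),np.hypot(*d))
E
```

```text
red z.02 [0.446 0.003] rail along -0.0442 across 0.4439
red z.034 [0.4463 0.0054] rail along -0.0418 across 0.4444
knob1 [ 0.4614 -0.0349] rail along -0.0835 across 0.4551
knob0 [0.4491 0.0863] rail along 0.0384 across 0.4557
dow1 [0.5028 0.0457] rail along -0.0077 across 0.5048
dow0 [0.4891 0.1672] rail along 0.1146 across 0.504
sp1 [ 0.5193 -0.1165] rail along -0.1708 across 0.5041
sp0 [0.507  0.0063] rail along -0.0473 across 0.5048
lip1 [0.5016 0.0706] rail along 0.0171 across 0.5062
lip0 [0.4894 0.1926] rail along 0.1397 across 0.507
hole1 [ 0.5485 -0.0691] rail along -0.1267 across 0.5381
hole0 [0.5365 0.053 ] rail along -0.004 across 0.5391
holeb1 [0.4827 0.0042] rail along -0.0468 across 0.4805
holeb0 [0.4706 0.1268] rail along 0.0763 across 0.4813
knob travel 0.12184894462843264
dow travel 0.12228460084707982
sp travel 0.12345378745394833
lip travel 0.12262526247655212
hole travel 0.12274427529412063
holeb travel 0.12312623938553033
95.82654928614585 0.16303336249412156
```

```bash
python3 - <<'E'
from h import *
p=cloud('top',np.load('top4.npy'))
print('top4');hmap(p,(.30,.56),(-.36,.16),.02)
print('side4');hmap(cloud('side',np.load('side4.npy')),(.30,.56),(-.36,.16),.02)
E
```

```text
top4
x\y [160, 140, 120, 100, 80, 60, 40, 20, 0, -20, -40, -60, -80, -100, -120, -140, -160, -180, -200, -220, -240, -260, -280, -300, -320, -340]
560 [16, 15, 15, 378, 403, 412, 383, -9, -9, -9, -9, 48, 48, 47, 49, 48, 44, 50, 23, 24, 24, 6, 4, 283, 276, 212]
540 [32, 29, 384, 398, 409, 428, 436, -9, -9, -9, -9, 48, 48, 58, 55, 53, 38, 41, 25, 24, 21, 3, 2, 304, 301, 29]
520 [375, 397, 401, 408, 431, 443, 447, 448, -9, -9, -9, -9, 47, 80, 83, 57, 36, 35, 24, 24, 4, 5, 278, 280, 279, 214]
500 [390, 412, 419, 436, 454, 460, 463, 458, 445, -9, -9, -9, -9, 55, 56, 54, 29, 31, 24, 24, 5, 4, 279, 281, 206, 214]
480 [21, 422, 440, 447, 469, 484, 493, 490, 485, -9, -9, -9, -9, 42, 47, 48, 26, 26, 25, 23, 12, 201, 280, 279, 201, 215]
460 [30, 397, 447, 451, 479, 502, 514, 521, 520, 509, -9, -9, -9, -9, -9, 21, 24, 25, 25, 276, 282, 284, 283, 283, 275, 214]
440 [33, 32, 427, 454, 488, 514, 533, 546, 548, 546, 525, -9, -9, -9, -9, -9, 20, 24, 23, 274, 283, 284, 284, 283, 284, 249]
420 [29, 14, 12, 446, 488, 525, 548, 567, 577, 582, 579, -9, -9, -9, -9, -9, -9, 20, 25, 276, 284, 285, 324, 325, 
[... 1763 characters left out ...]
83, 282, 282, 324, 322, 259]
400 [39, 35, 2, 1, 2, -9, -3, 2, 588, 600, 605, 602, 579, -9, -9, -9, -9, -9, -9, -9, 284, 282, 282, 324, 322, 257]
380 [45, 41, 44, 2, 3, -9, -9, 0, 2, 626, 636, 636, 624, -9, -9, -9, -9, -9, -9, -9, -9, -9, -9, 319, 281, 248]
360 [46, 48, 46, 47, -9, -9, -9, -9, -9, 484, 661, 662, 660, 640, -9, -9, -9, -9, 22, 20, -9, 1, -9, -9, -9, -9]
340 [47, 46, 47, 48, -9, -9, -9, -9, -9, -9, 663, 667, 671, 672, -9, -9, -9, -9, 8, 13, 4, 2, 2, 1, 3, -9]
320 [46, 45, 45, 46, -9, -9, -9, -9, -9, -9, 518, 552, 577, 674, 677, 678, -9, -9, -9, -9, -9, 0, 0, 1, 2, 1]
300 [-9, -9, -9, -9, -9, -9, -9, -9, -9, -9, -9, -9, 591, 625, 666, 680, 681, -9, -9, -9, -9, -9, -9, -9, -9, -5]
```

The rail geometry explains the block. The carrier overhangs the rail's right end by about 41 mm, and the knob is 40 mm past the red mark. So it started about 47 mm to the right of parking, and it's now at the right stop (0.170), not short of 0.130.

I'll push it back 40 mm, with the fingers astride the thin pin and pressing on the lip's inner face.

Request:
step_arm(
  linear=[
    [0, -1, 0],
    [0, -1, 0],
    [0, -1, 0],
    [0, -1, 0],
    [0, -1, 0],
    [0, -1, 0],
    [0, -1, 0],
    [0, -1, 0],
    [0, -1, 0],
    [0, -1, 0],
    [0, -1, 0],
    [0, -1, 0],
    [0, -1, 0],
    [0.1, -1, 0],
    [0.1, -1, 0],
    [0.05, -1, 0],
    [0, -0.2, 0],
    [0, 0, 0],
  ],
  angular=[
    [0, 0, 0.36],
    [0, 0, 0.36],
    [0, 0, 0.36],
    [0, 0, 0.36],
    [0, 0, 0.36],
    [0, 0, 0.36],
    [0, 0, 0.36],
    [0, 0, 0.36],
    [0, 0, 0.36],
    [0, 0, 0.36],
    [0, 0, 0],
    [0, 0, 0],
    [0, 0, 0],
    [0, 0, 0],
    [0, 0, 0],
    [0, 0, 0],
    [0, 0, 0],
    [0, 0, 0],
  ],
  grip=[0.38, 0.38, 0.38, 0.38, 0.38, 0.38, 0.38, 0.38, 0.38, 0.38, 0.38, 0.38, 0.38, 0.38, 0.38, 0.38, 0.38, 0.38],
)

```text
time: 16.3
position: [0.5032, 0.0486, 0.1879]
orientation: [0.0, 0.67, 0.742, -0.0]
contact_force: [-0.5, 0.3, 0.1]
gripper_width: 0.0325
```

Request:
step_arm(
  linear=[
    [0, 0, -1],
    [0, 0, -1],
    [0, 0, -1],
    [0, 0, -1],
    [0, 0, -1],
    [0, 0, -0.7],
    [0, 0, -0.4],
    [0, 0, -0.4],
    [0, 0, -0.4],
    [0, 0, -0.4],
    [0, 0, 0],
  ],
  angular=[
    [0, 0, 0],
    [0, 0, 0],
    [0, 0, 0],
    [0, 0, 0],
    [0, 0, 0],
    [0, 0, 0],
    [0, 0, 0],
    [0, 0, 0],
    [0, 0, 0],
    [0, 0, 0],
    [0, 0, 0],
  ],
  grip=[0.38, 0.38, 0.38, 0.38, 0.38, 0.38, 0.38, 0.38, 0.38, 0.38, 0.38],
)

```text
time: 17.4
position: [0.503, 0.0496, 0.041]
orientation: [-0.0, 0.669, 0.743, -0.0]
contact_force: [0.0, 0.9, -0.0]
gripper_width: 0.0325
```

Request:
step_arm(
  linear=[
    [-0.01, 0.1, 0],
    [-0.02, 0.2, 0],
    [-0.03, 0.3, 0],
    [-0.03, 0.3, 0],
    [-0.03, 0.3, 0],
    [-0.03, 0.3, 0],
    [-0.02, 0.2, 0],
    [-0.01, 0.1, 0],
    [0, 0, 0],
  ],
  angular=[
    [0, 0, 0],
    [0, 0, 0],
    [0, 0, 0],
    [0, 0, 0],
    [0, 0, 0],
    [0, 0, 0],
    [0, 0, 0],
    [0, 0, 0],
    [0, 0, 0],
  ],
  grip=[0.38, 0.38, 0.38, 0.38, 0.38, 0.38, 0.38, 0.38, 0.38],
)

```text
time: 18.3
position: [0.4996, 0.0862, 0.0417]
orientation: [-0.0, 0.669, 0.743, -0.0]
contact_force: [-0.8, 0.8, -0.6]
gripper_width: 0.032
```

```bash
cat > tr2.py <<'E'
import sys
from h import *
k=sys.argv[1]
t,_=vision.grab_frame('top');s,d=vision.grab_frame('side');cv2.imwrite(f'pics/top{k}.png',t);cv2.imwrite(f'pics/side{k}.png',s)
# template = spindle+plate at stop (top6); search left
def back(n,a,b,box,dl,dv):
    u0,u1,v0,v1=box;f=6
    R=lambda f_,x:cv2.resize(f_[x[2]:x[3],x[0]:x[1]],None,fx=f,fy=f,interpolation=cv2.INTER_CUBIC)
    W=(u0-dl[0],u1+dl[1],v0-dv[0],v1+dv[1])
    r=cv2.matchTemplate(R(cv2.imread(b),W),R(cv2.imread(a),box),cv2.TM_CCOEFF_NORMED);_,sc,_,l=cv2.minMaxLoc(r)
    return W[0]+l[0]/f-u0,W[2]+l[1]/f-v0,round(sc,3)
u,v,sc=back('top','pics/top6.png',f'pics/top{k}.png',(425,447,233,264),(40,8),(4,8))
z=.052 # mean height of the patch
p0=atz('top',436,248,z);p=atz('top',436+u,248+v,z);print('moved left by',np.hypot(*(p-p0)[:2]),'px',u,v,sc)
E
python3 tr2.py 7
```

```text
moved left by 0.030639105324915407 px -10.833333333333314 1.0 0.513
```

Request:
step_arm(
  linear=[
    [-0.01, 0.1, 0],
    [-0.01, 0.1, 0],
    [-0.01, 0.1, 0],
    [-0.01, 0.08, 0],
    [0, 0, 0],
  ],
  angular=[
    [0, 0, 0],
    [0, 0, 0],
    [0, 0, 0],
    [0, 0, 0],
    [0, 0, 0],
  ],
  grip=[0.38, 0.38, 0.38, 0.38, 0.38],
)

```text
time: 18.9
position: [0.499, 0.0936, 0.0418]
orientation: [-0.0, 0.669, 0.743, 0.0]
contact_force: [0.5, -0.1, -0.2]
gripper_width: 0.0326
```

```bash
python3 tr2.py 8
```

```text
moved left by 0.041470531412750686 px -14.666666666666686 1.3333333333333428 0.479
```

The carrier jumped about 3 mm ahead of the fingers and the force dropped to zero, so the plunger clicked in about 40 mm back from the stop. Now I'll lift off and go over the lever.

Request:
step_arm(
  linear=[
    [0, 0, 0.5],
    [0, 0, 1],
    [0, 0, 1],
    [0, 0, 1],
    [0, 0, 1],
    [0, 0.5, 1],
    [0, 1, 0],
    [0, 1, 0],
    [0, 1, 0],
    [0, 1, 0],
    [0, 1, 0],
    [0, 1, 0],
    [0, 1, 0],
    [0, 1, 0],
    [0, 1, 0],
    [0.05, 1, 0],
    [0.05, 1, 0],
    [0.05, 1, 0],
    [0, 1, 0],
    [0, 0.2, 0],
  ],
  angular=[
    [0, 0, 0],
    [0, 0, 0],
    [0, 0, 0],
    [0, 0, 0],
    [0, 0, 0],
    [0, 0, 0],
    [0, 0, -0.34],
    [0, 0, -0.34],
    [0, 0, -0.34],
    [0, 0, -0.34],
    [0, 0, -0.34],
    [0, 0, -0.34],
    [0, 0, -0.34],
    [0, 0, -0.34],
    [0, 0, -0.34],
    [0, 0, -0.34],
    [0, 0, 0],
    [0, 0, 0],
    [0, 0, 0],
    [0, 0, 0],
  ],
  grip=[0.38, 0.38, 0.38, 0.38, 0.38, 0.38, 0.38, 0.38, 0.38, 0.38, 0.38, 0.38, 0.38, 0.38, 0.38, 0.38, 0.38, 0.38, 0.38, 0.38],
)

```text
time: 21.0
position: [0.5012, 0.3695, 0.1525]
orientation: [-0.001, 0.763, 0.646, 0.0]
contact_force: [-0.3, -0.6, -0.6]
gripper_width: 0.0326
```

```bash
python3 tr2.py 9; python3 - <<'E'
from h import *
# known-good reference: rail cols in world; knob / spindle detection from clear top view
r=np.radians(6.07);ex=np.array([np.cos(r),np.sin(r)]);ey=np.array([-np.sin(r),np.cos(r)])
t0=cv2.imread('pics/top0.png');t=cv2.imread('pics/top9.png')
def m(box,W):
    f=6;R=lambda i,x:cv2.resize(i[x[2]:x[3],x[0]:x[1]],None,fx=f,fy=f,interpolation=cv2.INTER_CUBIC)
    q=cv2.matchTemplate(R(t,W),R(t0,box),cv2.TM_CCOEFF_NORMED);_,sc,_,l=cv2.minMaxLoc(q);return W[0]+l[0]/f-box[0],W[2]+l[1]/f-box[2],round(sc,3)
for n,box,u,v,z in(('spin',(386,402,242,262),394,250,.06),('dow',(329,343,249,262),336,256,.058),('holes',(340,375,240,265),357,252,.045),('knob',(360,371,266,278),365,272.5,.076)):
    a,b,s=m(box,(box[0]-3,box[1]+50,box[2]-6,box[3]+4)); d=(atz('top',u+a,v+b,z)-atz('top',u,v,z))[:2]; print(n,round(a,2),round(b,2),s,'travel',-d@ey,d@ex)
E
```

```text
moved left by 0.04042933178501538 px -14.333333333333314 1.0 0.795
spin 29.5 -2.17 0.908 travel 0.08266652389008908 -0.000406878624086655
dow 29.33 -2.33 0.917 travel 0.08206786307326554 1.9875942340671568e-05
holes 29.17 -2.17 0.941 travel 0.08264831641053133 -0.0003767066925331828
knob 29.83 -2.33 0.957 travel 0.0818043588288312 -0.00011135757617331335
```

```bash
python3 - <<'E'
from h import *
s,d=vision.grab_frame('side');p=cloud('side',d);cv2.imwrite('pics/side10.png',s)
q=p.reshape(-1,3);m=(q[:,0]>.44)&(q[:,0]<.57)&(q[:,1]>.335)&(q[:,1]<.395)&(q[:,2]>.09)&(q[:,2]<.24);q=q[m]
for z in np.arange(.09,.24,.01):
    w=q[abs(q[:,2]-z)<.005]
    if len(w): print(round(z,3),len(w),'x',w[:,0].min().round(3),w[:,0].max().round(3),'y med',np.median(w[:,1]).round(3))
print(proj('side',[.5012,.3585,.1525-.019]),proj('side',[.5012,.3585,.1525+.014]))
E
```

```text
0.16 2 x 0.485 0.521 y med 0.368
0.17 23 x 0.472 0.529 y med 0.358
0.18 42 x 0.473 0.532 y med 0.358
0.19 36 x 0.473 0.531 y med 0.358
0.2 39 x 0.471 0.531 y med 0.359
0.21 53 x 0.456 0.544 y med 0.355
0.22 96 x 0.448 0.554 y med 0.36
0.23 78 x 0.446 0.557 y med 0.357
(np.float64(283.87105477409773), np.float64(165.86249618980662)) (np.float64(283.4859346534032), np.float64(155.84886969280888))
```

Request:
step_arm(
  linear=[
    [0.04, -0.05, -1],
    [0, 0, -1],
    [0, 0, -1],
    [0, 0, -1],
    [0, 0, -1],
    [0, 0, -0.8],
    [0, 0, -0.5],
    [0, 0, -0.4],
    [0, 0, -0.3],
    [0, 0, 0],
  ],
  angular=[
    [0, 0, 0],
    [0, 0, 0],
    [0, 0, 0],
    [0, 0, 0],
    [0, 0, 0],
    [0, 0, 0],
    [0, 0, 0],
    [0, 0, 0],
    [0, 0, 0],
    [0, 0, 0],
  ],
  grip=[0.38, 0.38, 0.38, 0.38, 0.38, 0.38, 0.38, 0.38, 0.38, 0.38],
)

```text
time: 22.15
position: [0.5027, 0.3661, 0.0114]
orientation: [-0.0, 0.764, 0.645, -0.0]
contact_force: [0.3, 0.2, 0.7]
gripper_width: 0.0322
```

Request:
step_arm(
  linear=[
    [0, 0, -0.25],
    [0, 0, -0.2],
    [0, 0, 0],
  ],
  angular=[
    [0, 0, 0],
    [0, 0, 0],
    [0, 0, 0],
  ],
  grip=[0.38, 0.38, 0.38],
)

```text
time: 22.45
position: [0.5026, 0.3661, 0.0024]
orientation: [-0.0, 0.764, 0.645, -0.0]
contact_force: [0.3, -0.5, 0.3]
gripper_width: 0.0325
```

Request:
step_arm(
  linear=[
    [0, 0.1, 0],
    [0, 0, 0],
    [0, 0, 0],
    [0, 0, 0],
    [0, 0, 0],
    [0, 0, 0],
  ],
  angular=[
    [0, 0, 0],
    [0, 0, 0],
    [0, 0, 0],
    [0, 0, 0],
    [0, 0, 0],
    [0, 0, 0],
  ],
  grip=[0.38, 0.1, 0, 0, 0, 0],
)

```text
time: 23.05
position: [0.5029, 0.3687, 0.0032]
orientation: [-0.0, 0.764, 0.645, 0.0]
contact_force: [-1.6, 1.6, 5.1]
gripper_width: 0.0171
```

Request:
step_arm(
  linear=[
    [0, 0, 0.15],
    [0, 0, 0.05],
    [0, 0, 0],
  ],
  angular=[
    [0, 0, 0],
    [0, 0, 0],
    [0, 0, 0],
  ],
  grip=[0, 0, 0],
)

```text
time: 23.35
position: [0.5028, 0.368, 0.0067]
orientation: [0.0, 0.764, 0.645, -0.0]
contact_force: [-1.0, 0.1, -4.1]
gripper_width: 0.0165
```

Request:
step_arm(
  linear=[
    [-0.4, 0, 0],
    [-0.8, 0, 0],
    [-0.8, 0, 0],
    [-1, 0, 0],
    [-1, 0, 0.1],
    [-0.5, 0, 0.5],
    [0, 0, 1],
    [0, 0, 1],
    [0, 0, 1],
    [0, 0, 0],
  ],
  angular=[
    [0, 0, 0],
    [0, 0, 0],
    [0, 0, 0],
    [0, 0, 0],
    [0, 0, 0],
    [0, 0, 0],
    [0, 0, 0],
    [0, 0, 0],
    [0, 0, 0],
    [0, 0, 0],
  ],
  grip=[0, 0, 0, 0, 0, 0, 0, 0, 0, 0],
)

```text
time: 24.35
position: [0.4138, 0.3692, 0.0815]
orientation: [0.0, 0.764, 0.645, 0.002]
contact_force: [0.8, 0.1, -5.7]
gripper_width: 0.0166
```

```bash
python3 - <<'E'
from h import *
t,d=vision.grab_frame('top');s,e=vision.grab_frame('side');cv2.imwrite('pics/top11.png',t);cv2.imwrite('pics/side11.png',s)
st=monitor.read_state();print(st['position'],st['contact_force'],st['wrist_torque'])
q=cloud('side',e)
# blue mask points from side and top
for n,im,c in(('side',s,q),('top',t,cloud('top',d))):
    h=cv2.cvtColor(im,cv2.COLOR_BGR2HSV);m=(h[...,0]>100)&(h[...,0]<125)&(h[...,1]>140)&(c[...,0]<.52)&(c[...,0]>.36)&(c[...,1]>.2)&(c[...,1]<.52)
    w=c[m];print(n,len(w),w.min(0).round(3),w.max(0).round(3))
    for y in np.arange(.27,.5,.02):
        v=w[abs(w[:,1]-y)<.01]
        if len(v): print(round(y,2),len(v),'x',v[:,0].min().round(3),v[:,0].max().round(3),'z',v[:,2].min().round(3),np.percentile(v[:,2],90).round(3))
# bystander registration
for nm,b in(('coil11',(170,205,232,262)),('wires',(215,300,222,236))):
    r=cv2.matchTemplate(t[b[2]-4:b[3]+4,b[0]-4:b[1]+4],cv2.imread('pics/top0.png')[b[2]:b[3],b[0]:b[1]],cv2.TM_CCOEFF_NORMED);print(nm,cv2.minMaxLoc(r)[1::2])
E
```

```text
[0.41298447 0.36807449 0.07882405] [-0.30541481 -0.27155849 -5.70761259] [ 0.03617333  0.03552892 -0.01112332]
side 94 [0.384 0.289 0.082] [0.448 0.484 0.126]
0.29 19 x 0.398 0.427 z 0.082 0.125
0.31 33 x 0.384 0.431 z 0.085 0.124
0.33 7 x 0.384 0.425 z 0.12 0.124
0.35 4 x 0.41 0.42 z 0.113 0.116
0.37 1 x 0.406 0.406 z 0.114 0.114
0.41 2 x 0.429 0.43 z 0.088 0.093
0.43 4 x 0.431 0.434 z 0.091 0.096
0.45 5 x 0.435 0.445 z 0.085 0.095
0.47 17 x 0.421 0.448 z 0.083 0.104
0.49 2 x 0.416 0.445 z 0.101 0.102
top 54 [0.368 0.219 0.014] [0.479 0.491 0.467]
0.27 1 x 0.431 0.431 z 0.405 0.405
0.29 5 x 0.419 0.438 z 0.12 0.395
0.31 13 x 0.421 0.431 z 0.103 0.125
0.35 3 x 0.461 0.466 z 0.187 0.191
0.37 1 x 0.479 0.479 z 0.42 0.42
0.39 1 x 0.368 0.368 z 0.467 0.467
0.41 4 x 0.434 0.453 z 0.412 0.421
0.47 3 x 0.445 0.447 z 0.105 0.105
0.49 22 x 0.421 0.447 z 0.102 0.108
coil11 (0.999667227268219, (4, 4))
wires (0.9978626370429993, (4, 4))
```

Request:
step_arm(
  linear=[
    [0, -0.3, 1],
    [0, -0.6, 1],
    [0.2, -1, 1],
    [0.2, -1, 0],
    [0.3, -1, 0],
    [0.3, -1, 0],
    [0.3, -1, 0],
    [0.3, -1, 0],
    [0.3, -1, 0],
    [0.3, -1, 0],
    [0.3, -1, 0],
    [0.3, -1, 0],
    [0.3, -1, 0],
    [0.3, -1, 0],
    [0.3, -1, 0],
    [0.3, -1, 0],
    [0.3, -1, 0],
    [0.3, -1, 0],
    [0.3, -1, 0],
    [0.2, -1, 0],
  ],
  angular=[
    [0, 0, 0],
    [0, 0, 0],
    [0, 0, 0.2],
    [0, 0, 0.2],
    [0, 0, 0.2],
    [0, 0, 0.2],
    [0, 0, 0.2],
    [0, 0, 0.2],
    [0, 0, 0.2],
    [0, 0, 0.2],
    [0, 0, 0.2],
    [0, 0, 0.2],
    [0, 0, 0.2],
    [0, 0, 0.2],
    [0, 0, 0.2],
    [0, 0, 0.2],
    [0, 0, 0.2],
    [0, 0, 0.2],
    [0, 0, 0.2],
    [0, 0, 0],
  ],
  grip=[0, 0, 0, 0, 0, 0, 0, 0, 0, 0, 0, 0, 0, 0, 0, 0, 0, 0, 0, 0],
)

```text
time: 26.45
position: [0.5145, -0.0107, 0.1377]
orientation: [-0.001, 0.669, 0.743, -0.0]
contact_force: [0.6, 0.7, -4.2]
gripper_width: 0.0166
```

Request:
step_arm(
  linear=[
    [0, -0.6, 0],
    [0, -0.2, 0],
    [0, 0, 0],
    [0, 0, 0],
  ],
  angular=[
    [0, 0, 0],
    [0, 0, 0],
    [0, 0, 0],
    [0, 0, 0],
  ],
  grip=[0, 0, 0, 0],
)

```text
time: 26.85
position: [0.5146, -0.0247, 0.1387]
orientation: [-0.0, 0.669, 0.743, 0.0]
contact_force: [0.1, 0.1, -4.3]
gripper_width: 0.0168
```

Request:
step_arm(
  linear=[
    [-0.03, 0, -0.5],
    [-0.03, 0, -0.5],
    [-0.01, 0, -0.5],
    [0, 0, -0.35],
    [0, 0, 0],
    [0, 0, 0],
  ],
  angular=[
    [0, 0, 0.02],
    [0, 0, 0],
    [0, 0, 0],
    [0, 0, 0],
    [0, 0, 0],
    [0, 0, 0],
  ],
  grip=[0, 0, 0, 0, 0, 0],
)

```text
time: 27.45
position: [0.5134, -0.0256, 0.1017]
orientation: [-0.0, 0.669, 0.743, -0.0]
contact_force: [-1.0, 0.5, -4.0]
gripper_width: 0.0168
```

```bash
python3 - <<'E'
from h import *
t,d=vision.grab_frame('top');s,e=vision.grab_frame('side');cv2.imwrite('pics/top12.png',t);cv2.imwrite('pics/side12.png',s)
st=monitor.read_state();print(st['position'],st['contact_force'],st['wrist_torque'])
for n,im,c in(('side',s,cloud('side',e)),('top',t,cloud('top',d))):
    h=cv2.cvtColor(im,cv2.COLOR_BGR2HSV);m=(h[...,0]>100)&(h[...,0]<125)&(h[...,1]>140)&(c[...,0]<.6)&(c[...,0]>.4)&(c[...,1]>-.13)&(c[...,1]<.13)&(c[...,2]<.18)
    w=c[m];print(n,len(w))
    for y in np.arange(-.1,.12,.02):
        v=w[abs(w[:,1]-y)<.01]
        if len(v): print(round(y,2),len(v),'x',v[:,0].min().round(3),v[:,0].max().round(3),'z',v[:,2].min().round(3),np.percentile(v[:,2],90).round(3))
# overlay expected bore top (z .147) and eye top (.127), pins
a=cv2.resize(t[225:285,345:455],None,fx=4.5,fy=4.5,interpolation=cv2.INTER_CUBIC);b=cv2.resize(s[170:300,235:305],None,fx=4,fy=4,interpolation=cv2.INTER_CUBIC)
for p in([.5187,-.0762,.147],[.5017,.0829,.127]):
    u,v=proj('top',p);cv2.circle(a,(int((u-345+.5)*4.5),int((v-225+.5)*4.5)),4,(0,0,255),1)
    u,v=proj('side',p);cv2.circle(b,(int((u-235+.5)*4),int((v-170+.5)*4)),4,(0,0,255),1)
for p in([.5187,-.0762,.08],[.5017,.0829,.072]):
    u,v=proj('side',p);cv2.circle(b,(int((u-235+.5)*4),int((v-170+.5)*4)),4,(0,255,0),1)
o=np.zeros((520,780,3),np.uint8);o[:a.shape[0],:a.shape[1]]=a;o[:,500:]=b;cv2.imwrite('pics/p12.png',o)
E
```

```text
[ 0.51369322 -0.02573397  0.10208371] [ 0.71886703 -0.98744433 -3.66718868] [-0.01117592 -0.04839723 -0.01511638]
side 138
-0.1 32 x 0.504 0.536 z 0.107 0.146
-0.08 37 x 0.495 0.545 z 0.127 0.146
-0.06 24 x 0.498 0.539 z 0.141 0.146
-0.04 9 x 0.509 0.521 z 0.135 0.139
0.0 1 x 0.514 0.514 z 0.133 0.133
0.02 15 x 0.503 0.512 z 0.127 0.13
0.04 13 x 0.499 0.509 z 0.123 0.127
0.06 3 x 0.5 0.503 z 0.122 0.124
0.08 4 x 0.518 0.52 z 0.107 0.115
top 268
-0.02 6 x 0.507 0.517 z 0.13 0.135
0.0 45 x 0.504 0.517 z 0.127 0.134
0.02 49 x 0.501 0.517 z 0.125 0.131
0.04 47 x 0.5 0.514 z 0.121 0.128
0.06 42 x 0.497 0.513 z 0.118 0.127
0.08 47 x 0.486 0.518 z 0.121 0.128
0.1 32 x 0.489 0.515 z 0.109 0.127
```

View pics/p12.png

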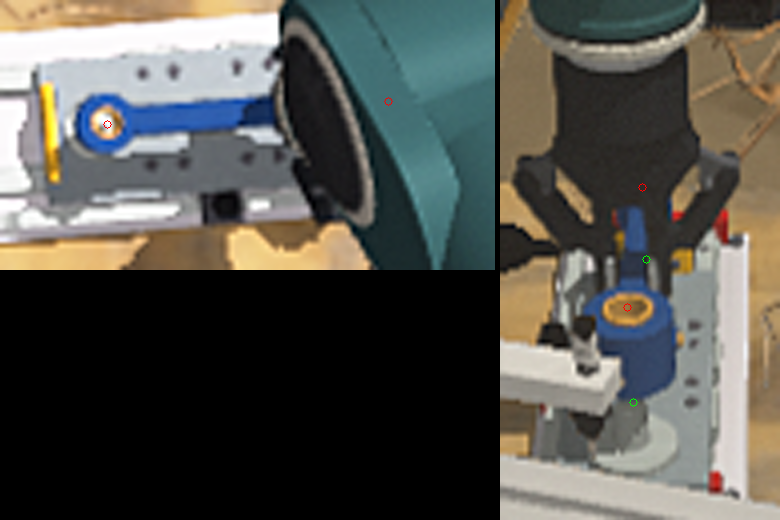

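The last picture shows the eye bore at top crop (106, 123), on the predicted circle over the thin pin. In the side crop the boss bore is at (627, 312), over the thick pin, with a clear gap above it. One last check that the carrier and the other things haven't moved, then I'll hand in.

```bash
python3 - <<'E'
from h import *
a=cv2.imread('pics/top0.png');c9=cv2.imread('pics/top9.png');t=cv2.imread('pics/top12.png')
def m(ref,b,n):
    R=lambda i,x:cv2.resize(i[x[2]:x[3],x[0]:x[1]],None,fx=6,fy=6,interpolation=cv2.INTER_CUBIC)
    r=cv2.matchTemplate(R(t,(b[0]-4,b[1]+4,b[2]-4,b[3]+4)),R(ref,b),cv2.TM_CCOEFF_NORMED);_,s,_,l=cv2.minMaxLoc(r);print(n,l[0]/6-4,l[1]/6-4,round(s,3))
m(c9,(350,360,235,270),'carrier lip');m(c9,(370,392,236,244),'carrier holes')
for n,b in dict(coil=(170,205,232,262),wires=(215,300,222,245),driver=(340,437,188,206),mug=(380,405,140,165),tape=(362,385,160,183),spool=(405,433,155,182),bottle=(428,447,147,163),iron=(436,475,160,215),mod=(333,357,138,170)).items(): m(a,b,n)
s=monitor.read_state();print(s['position'],s['gripper_width'],s['contact_force'],np.abs(s['joint_vel']).max())
arm.finish_job()
E
```

```text
carrier lip 0.0 0.0 0.862
carrier holes 0.0 0.0 0.996
coil 0.0 0.0 0.999
wires 0.0 0.0 0.772
driver 0.0 0.0 0.998
mug 0.0 0.0 0.998
tape 0.0 0.0 0.999
spool 0.0 0.0 0.998
bottle 0.0 0.0 0.998
iron 0.0 -0.16666666666666652 0.891
mod 0.0 0.0 0.996
[ 0.51369322 -0.02573397  0.10208371] 0.01697555095355848 [ 0.71886703 -0.98744433 -3.66718868] 0.0034683064121633473
the job is handed in; nothing more can be done
```

The carrier is in the fitting notch and the lever is held level about 2 cm over the two pins. I handed it in at about 27.5 s. The carrier didn't get there in one clean push, though.

**Carrier:** I assumed it started in the parking notch, but it was about 47 mm further right. My first push therefore carried it past the fitting notch to the right stop, pressing with about 31 N. I eased off and pushed it back 40 mm by the lip's inner face. Near the notch it jumped about 3 mm ahead of the fingers and the force fell to zero, so it clicked in. It was still in the same place at the end. I didn't see the plunger itself in the notch; this rests on the jump and the 40 mm distance from the stop.

**Lever:** I gripped it at the balance point, with a wrist moment close to zero, slid it out from under the wires and carried it over the pins.
- **Sideways:** the eye bore matched the thin pin to about 1 mm in the top view. The arm hid the big bore from above, so I checked that only from the side; by the robot's own reading the lever is about 1 mm off along the rail.
- **Height:** the robot's readings put the underside about 10 cm above the bench; the depth images say 9.7–10 cm. The thick pin's top is at 8 cm.

**Checks that disagreed:**
- The fingertips were about 3 cm higher than the reported tool height implied, so I corrected for that from the pictures.
- The side camera placed the boss 3–4 mm lower or nearer than expected. It showed the same error when the lever lay on the bench, so I ignored it.
- The weight reading was 3.7–4 N at the end, against 5.7 N just after the lift. I put this down to sensor drift with pose.

In the last top view, none of the other items had visibly moved. The soldering iron and the wires matched less well because the arm partly covered one and the lever was gone from the other.

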